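# Key the belt pulley onto the gearmotor shaft

### The job

Mount the toothed belt pulley on the upright shaft of the gearmotor: slip it over the shaft end with its hub boss up, turn it under light pressure until its keyway drops over the key, and bring it fully home on the shaft's shoulder. Then put the clamp collar over the shaft end so that it lies flat on the pulley's boss. Work gently: the gearbox bearings take no more than 40 N, so never force the pulley against the shaft, key or shoulder; leave the other things on the bench as they are.

Things in the scene. Friction and masses are not known exactly. Their poses are not given: they have to be found in the camera images.
- gearmotor: Grey worm gearmotor fixed to the bench on a steel foot plate (120 x 104 x 6 mm), its shaft pointing up. Origin: on the bench surface under the shaft axis, z up. Its own +x runs along the level motor can (42 mm dia.), which ends 131 mm from the axis, top 60 mm high. Gear case 68 x 66 mm, top at 54 mm. Self-locking: the shaft does not turn under hand loads.
- shaft_end (a point): Centre of the top face of the steel shaft, on its axis, 110 mm above the bench. The shaft is 20 mm dia. with a 2.5 mm chamfer at the end; it is plain from here down to the key's top at 76 mm above the bench.
- pulley: Loose aluminium toothed pulley, boss up, 36 mm high, 0.11 to 0.18 kg. Origin: bore centre at the underside, z up. Flanged teeth 58 mm dia. from 0 to 14 mm; boss to grip, 38 mm dia., 14 to 36 mm. Bore 22 mm with a through keyway 8 mm wide, 14.5 mm deep from the axis, on its own -x side; it passes the key when within about 0.1 rad. Origin on top of the key: 76 mm above the bench; home: 56 mm.
- collar: Loose dark steel clamp collar lying flat on the bench: 38 mm outside dia., 22 mm bore, 12 mm high. Origin: centre of its underside, z up. On the seated pulley (boss top at 92 mm, shaft 18 mm out of it) its origin is 92 mm above the bench.
- driver: Bystander: small screwdriver with black and yellow handle, 140 mm long, lying on the bench. Origin: centre of its underside.
- tape_roll: Bystander: roll of yellow tape lying flat, 63 mm dia., 19 mm high. Origin: centre of its underside.
- flux_bottle: Bystander: red dropper bottle, 36 mm dia., 78 mm high, standing. Origin: centre of its underside.
- shoulder (a point): Centre of the shaft's shoulder (31 mm dia.), 56 mm above the bench. The key stands on it: 6 mm wide, 20 mm high, 3.5 mm proud of the shaft. The key's angle is not measured: it points along the gearmotor's own -x (away from the motor can) turned up to 0.9 rad either way about z. Axes as the gearmotor's.

How it is judged (in metres and radians):
On the way, in this order (a step that is already met when the one before it is completed fails the run):
1. the pulley is threaded on the shaft, its underside at least 5 mm below the shaft end (horizontal distance between pulley and shaft_end below 0.004 m and z of pulley in the frame of gearmotor below 0.105 m and angle between pulley's own z axis and vertical below 0.2 rad), for 0.2 s.
2. the pulley is keyed and home on the shoulder, within 2 mm (horizontal distance between pulley and shaft_end below 0.003 m and z of pulley in the frame of gearmotor below 0.058 m), for 0.2 s.
At the end, for the whole second after the job is handed in: The pulley is on the shaft with its keyway over the key, its underside within 2 mm of the shoulder; the collar is on the shaft, flat (within 0.1 rad) on the boss within 2 mm; both are centred on the shaft within 3 mm and at rest (all of step 2 and horizontal distance between collar and shaft_end below 0.003 m and z of collar in the frame of gearmotor below 0.094 m and angle between collar's own z axis and vertical below 0.1 rad and linear speed of each of pulley, collar below 0.02 m/s); the robot touches nothing.
It fails at once if the pulley is pressed against the gearmotor (shaft, key or shoulder) with more than 40 N (contact force between pulley and gearmotor above 40 N).
It fails at once if the screwdriver, tape roll or flux bottle is moved by more than 30 mm or the bottle is tipped (distance of any of driver, tape_roll, flux_bottle from where it was at the start of the episode above 0.03 m or angle between flux_bottle's own z axis and vertical above 0.4 rad).
It also fails if it takes over 72 s, if anything falls off the work surface, if the arm or the gripper's body presses on something with over 40 N, if the wrist force passes 120 N, or if a joint passes its speed limit or range.

### The arm

A 6-joint arm with a two-finger parallel gripper is mounted at the origin on a cart in front of the work surface, level with it; the furniture and walls round the work are solid. World frame = base frame: x ahead of the robot, y to its left, z up, the work surface at z = 0. Lengths are in m, angles in degrees, forces in N, time in s.
With the tool pointing down it reaches from about 0.4 to 0.825 m from the base axis. Payload 7 kg.
Tool frame: the origin (TCP) lies between the finger pads; the fingertips stand 19 mm ahead of it and the grasp point (between the pads) is the TCP (r.finger_overhang is the distance from the TCP to the fingertips, in m); z points along the fingers, y is the direction in which the jaws open and shut (so a half turn about z gives the same grasp; the last joint's range is limited). The gripper opens to 88 mm and grips with 3 to 60 N. Pads are 19 mm wide; open, the fingers measure 130 mm over their backs; the gripper's body (78 mm by 193 mm) begins 47 mm behind the grasp point.
Start: joints at [-53.394, 20.546, 0.682, 0, -70.136, -16.507], TCP at [0.232, -0.634, 0.246] pointing down, gripper open.
Joint ranges: [-176.03, 176.03], [-82.01, 121.73], [-58.28, 71.71], [-173.87, 95.51], [-174.79, -0.11], [-173.66, 173.66]. Speed limits (degrees/s): [136.94, 136.94, 172.46, 180, 180, 180].

### API

Orientations are given as [roll, pitch, yaw] about the fixed x, y, z axes, in that order (R = Rz(yaw) Ry(pitch) Rx(roll)).
In Python, from plant import r, optics gives the robot as it stands. The module is installed in compiled form; this text tells all that it offers.
- The arm moves only by the tool step_arm, never from a script. Its argument "increments" is a list of rows, each an object of numbers: "tx", "ty", "tz": the shift along the world's x, y, z in mm; "ax", "ay", "az": the turn, a rotation vector about the world's x, y, z in degrees; "claw": the gripper command: -1 is shut, 1 is fully open, values between are in proportion. In form: [{"tx": .., "ty": .., "tz": .., "ax": .., "ay": .., "az": .., "claw": ..}, ...]. A call has 1 to 12 rows; each row shifts and turns the commanded pose from where the row before left it; what a row does not reach is not made up. A row lasts 1/10 s, in which the tool goes at most 50 mm and 8.59 degrees, less where a joint would pass 70% of its speed; a pose out of reach is approached as far as the arm can. A call with a gripper value outside its range is refused whole. The fingers move at their own pace and stop on an object; "newtons" is the grip in N (left out, the last holds). Time passes only in rows, so rows that do not move let the fingers close. It gives the time, the measured TCP pose, the force and the opening at its end, in the units of the state.
- r.get_state(): the state, without advancing time (a new reading comes with each control period).
- optics.capture(name): name is "side" or "top" or "wrist"; returns a dict with "image" (480x640x3 uint8, blue, green, red), "depth" (480x640 float32, m along the optical axis (not along the pixel's ray), 0 where there is no reading), "fx", "fy", "cx", "cy" (pixels), "R" (3x3) and "t" (3): a world point X has camera coordinates R X + t. Camera axes: x right, y down, z forward; pixel columns grow to the right and rows downward; lengths in m; the calibration is good to about 2 mm. A picture is of the moment at which its call begins.
- r.close_job(): hands the job in, once; it reports no verdict.
The state is a dict: "time_s": time; "joints": joint angles; "qd": joint speeds; "joint_torque": joint torques, N m; "tcp_pos": TCP position; "eef_rot": TCP orientation; "contact_force": force on the tool from outside, world axes, zero at the start; "moment": the same for the moment, N m; "gripper_width": finger opening in m.
Only numpy, scipy, OpenCV 4.12 (cv2) and the standard library are available. Lean on these libraries where they do the work, as an engineer would, in place of code of your own. Each camera call takes 0.05 s, during which the arm holds its last target. There are 200 camera calls.

## Working session

There is one attempt and no reset: what is moved stays moved. The work goes in short steps, Python scripts to look and compute and a tool call to move; the robot and the scene stay as the last step left them, time stands still between calls to the robot, and variables do not carry over. Pictures are saved under pics/ and viewed, about 8 in all and at most 12, crops included, and the job is handed in when it is done.

Besides the shell and the picture viewer there is one more tool, called after ">>>" as name(argument=value, ...), one argument or row to a line, values as JSON. step_arm: Moves the arm, as the interface text tells. Its arguments: {"type":"object","properties":{"increments":{"type":"array","items":{"type":"object","properties":{"tx":{"type":"number"},"ty":{"type":"number"},"tz":{"type":"number"},"ax":{"type":"number"},"ay":{"type":"number"},"az":{"type":"number"},"claw":{"type":"number"}}}},"newtons":{"type":"number"}},"required":["increments"]}

```bash
mkdir -p pics
cat > h.py <<'E'
import numpy as np, cv2
from plant import r, optics
def pts(c):
    d=c["depth"]; v,u=np.mgrid[0:480,0:640]
    P=np.stack([(u-c["cx"])/c["fx"]*d,(v-c["cy"])/c["fy"]*d,d],-1)
    W=(P-np.asarray(c["t"]))@np.asarray(c["R"])
    W[d<=0]=np.nan
    return W
def proj(c,X):
    p=np.asarray(c["R"])@np.asarray(X)+np.asarray(c["t"]); return c["fx"]*p[0]/p[2]+c["cx"],c["fy"]*p[1]/p[2]+c["cy"]
def save(n,c):
    cv2.imwrite(f"pics/{n}.png",c["image"]); np.savez(f"pics/{n}.npz",**c)
def load(n): return dict(np.load(f"pics/{n}.npz"))
E
python3 - <<'E'
from h import *
print(r.get_state(), r.finger_overhang)
for n in ["top","side"]:
    c=optics.capture(n); save(n+"0",c); print(n,c["R"],c["t"],c["fx"])
    W=pts(c)
    print(np.nanmin(W.reshape(-1,3),0),np.nanmax(W.reshape(-1,3),0))
a=cv2.imread("pics/top0.png");b=cv2.imread("pics/side0.png")
E
```

```text
{'time_s': 0.0, 'joints': array([-5.33934887e+01,  2.05924979e+01,  6.33706867e-01, -2.15664749e-02,
       -7.01354340e+01, -1.65044683e+01]), 'qd': array([ 0.00550726, -0.00464537,  0.05587602,  0.05753356, -0.03347638,
        0.07426869]), 'joint_torque': array([ 2.26515564e-03, -5.82724142e+01,  2.93050933e+01,  6.99721009e+00,
        6.93308990e-03, -1.43171255e-04]), 'tcp_pos': array([ 0.23179287, -0.63346359,  0.24460561]), 'eef_rot': array([ 1.79903897e+02, -7.33283781e-03, -1.59905296e+02]), 'contact_force': array([ 0.01344223, -0.01617551,  0.57462739]), 'moment': array([0.00310176, 0.03946006, 0.02936932]), 'gripper_width': 0.08819413621607497} 0.019
top [[ 0.02180155 -0.99970702  0.01051533]
 [-0.99456216 -0.02275831 -0.10162763]
 [ 0.10183717 -0.00824251 -0.99476693]] [-0.04903851  0.51851005  1.05140415] 459.7792302000223
[-0.35233435 -1.39296675 -0.78170528] [1.68966279 1.237975   0.80200973]
side [[-8.97964963e-01 -4.40066818e-01 -3.47757450e-04]
 [-1.59169256e-01  3.25524518e-01 -9.32040201e-01]
 [ 4.10273170e-01 -8.36884092e-01 -3.62354719e-01]] [0.46308782 0.19112796 1.00799568] 601.0070408404346
[-0.09133337 -1.53626813 -0.773288  ] [1.89534214 0.64058126 0.59775011]
```

View pics/top0.png

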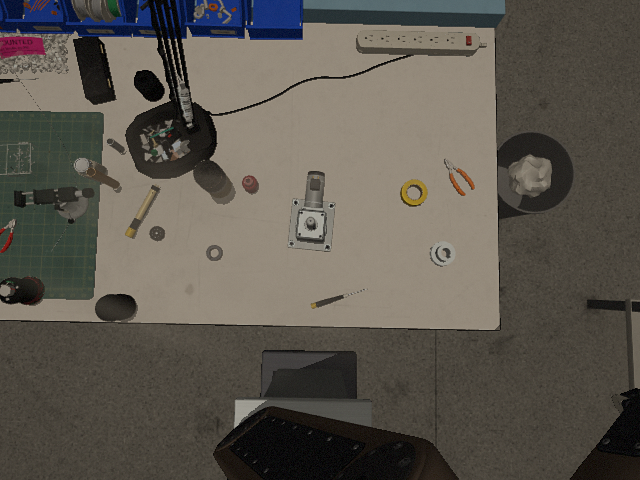

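View pics/side0.png

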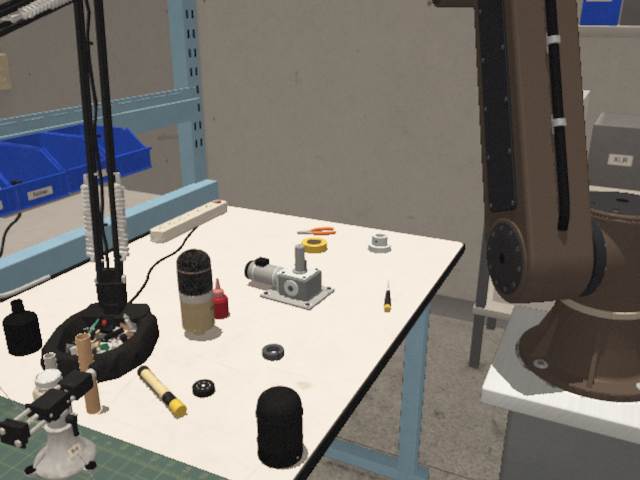

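Top view: gearmotor shaft at about (311,225), can running toward +x (312,185). Pulley (442,254), tape (414,193), driver (338,298), bottle (250,184). Collar candidate is the ring at (214,254), with another small dark disc at (157,233). The side view agrees.

Run:
```python
from h import *
c=load("top0"); W=pts(c)
s=load("side0"); Ws=pts(s)
def blob(n,W,x,y,rad,z0,z1):
    m=(np.hypot(W[...,0]-x,W[...,1]-y)<rad)&(W[...,2]>z0)&(W[...,2]<z1)
    P=W[m]
    if len(P)<3: print(n,len(P));return
    (cx,cy),rr=cv2.minEnclosingCircle(P[:,:2].astype(np.float32))
    print(n,len(P),"mean",P.mean(0).round(4),"circ",round(cx,4),round(cy,4),round(rr,4),"zmax",P[:,2].max().round(4))
def at(u,v): return W[v-4:v+5,u-4:u+5].reshape(-1,3)
for n,(u,v) in dict(pulley=(442,254),collar=(214,254),disc=(157,233),shaft=(311,224),can=(315,185),tape=(414,193),bottle=(250,184)).items():
    p=np.nanmedian(at(u,v),0); print(n,p.round(3))
    if n in("pulley","collar","disc"):
        for k in((0.004,0.2),(0.028,0.06)): blob(n,W,p[0],p[1],.05,*k); blob(n+" side",Ws,p[0],p[1],.05,*k)
p=np.nanmedian(at(311,224),0)
for k in ((.08,.14),(.1,.14),(.045,.058)): blob("shaft",W,p[0],p[1],.05,*k); blob("shaft side",Ws,p[0],p[1],.05,*k)
a=c["image"]
f=lambda u,v,h,k:cv2.resize(a[v-h:v+h,u-h:u+h],(k,k),interpolation=cv2.INTER_CUBIC)
cv2.imwrite("pics/crops.png",np.hstack([f(312,215,50,400),f(442,254,24,400)]))
```

```text
pulley [ 0.495 -0.321  0.031]
pulley 455 mean [ 0.496  -0.3186  0.0216] circ 0.4949 -0.3183 0.0481 zmax 0.0414
pulley side 348 mean [ 0.4949 -0.3113  0.0219] circ 0.4964 -0.3199 0.0325 zmax 0.0407
pulley 157 mean [ 0.497  -0.3207  0.0356] circ 0.4973 -0.3213 0.0194 zmax 0.0414
pulley side 119 mean [ 0.4968 -0.3175  0.0349] circ 0.4961 -0.3214 0.0227 zmax 0.0407
collar [0.483 0.223 0.001]
collar 181 mean [0.4864 0.2216 0.0103] circ 0.481 0.2216 0.0486 zmax 0.0173
collar side 276 mean [0.486  0.2239 0.0105] circ 0.4866 0.2216 0.0222 zmax 0.0146
collar 0
collar side 0
disc [0.53  0.358 0.011]
disc 217 mean [0.5309 0.3598 0.0096] circ 0.5299 0.3579 0.0498 zmax 0.0154
disc side 312 mean [0.529  0.3622 0.0106] circ 0.5301 0.3628 0.0199 zmax 0.0143
disc 0
disc side 0
shaft [ 0.547 -0.009  0.106]
can [ 0.644 -0.015  0.06 ]
tape [ 0.643 -0.256  0.   ]
bottle [0.645 0.136 0.046]
shaft 76 mean [ 0.5521 -0.007   0.107 ] circ 0.5529 -0.0067 0.0099 zmax 0.1142
shaft side 155 mean [ 0.5519 -0.0017  0.0977] circ 0.5554 -0.0069 0.0136 zmax 0.1127
shaft 68 mean [ 0.5528 -0.0069  0.1089] circ 0.5529 -0.0067 0.0099 zmax 0.1142
shaft side 68 mean [ 0.5524 -0.0025  0.1076] circ 0.5554 -0.0069 0.0136 zmax 0.1127
shaft 790 mean [ 0.5555 -0.0077  0.0525] circ 0.5544 -0.0071 0.0453 zmax 0.0579
shaft side 506 mean [0.5503 0.0038 0.0526] circ 0.5538 -0.0044 0.0449 zmax 0.058
```

View pics/crops.png

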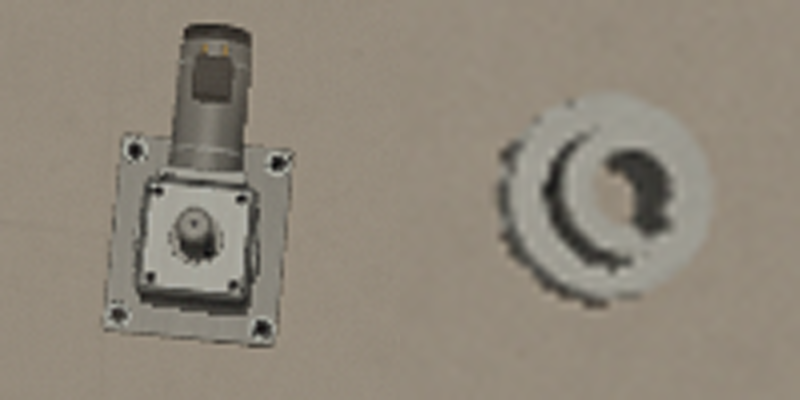

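Pulley is upright at (0.496,-0.320), shaft at (0.553,-0.007), and the collar is probably at (0.4865,0.2216). Heights and radii agree with the given sizes. I'll move above the pulley.

>>> step_arm(
  increments=[
    {"tx":26,"ty":31},
    {"tx":26,"ty":31},
    {"tx":26,"ty":31},
    {"tx":26,"ty":31},
    {"tx":26,"ty":31},
    {"tx":26,"ty":31},
    {"tx":26,"ty":31},
    {"tx":26,"ty":31,"tz":-10},
    {"tx":26,"ty":31,"tz":-20},
    {"tx":30,"ty":34,"tz":-20},
  ],
)

```text
$.increments[0]: bad value
```

Run:
```python
from h import *
s=r.get_state(); print(s["tcp_pos"],s["eef_rot"],s["joints"],s["time_s"])
c=optics.capture("wrist"); save("w1",c); print(c["R"],c["t"],c["fx"], "cam",-np.asarray(c["R"]).T@c["t"])
print(proj(c,[.496,-.32,.036]))
```

```text
[ 0.23179888 -0.63352779  0.2447346 ] [ 1.79915747e+02 -8.08862411e-03 -1.59907444e+02] [-5.33941817e+01  2.05871890e+01  6.40997232e-01 -1.72172150e-02
 -7.01368863e+01 -1.65074062e+01] 0.1
[[-3.43240264e-01  9.39247396e-01  6.71385523e-04]
 [ 9.09697617e-01  3.32263479e-01  2.49100836e-01]
 [ 2.33744235e-01  8.61121946e-02 -9.68477322e-01]] [ 0.6743035  -0.03001382  0.39043413] 361.59837771193594 cam [ 0.16748989 -0.65698645  0.38515035]
(np.float64(487.8006911726676), np.float64(498.5142583181795))
```

View pics/w1.png

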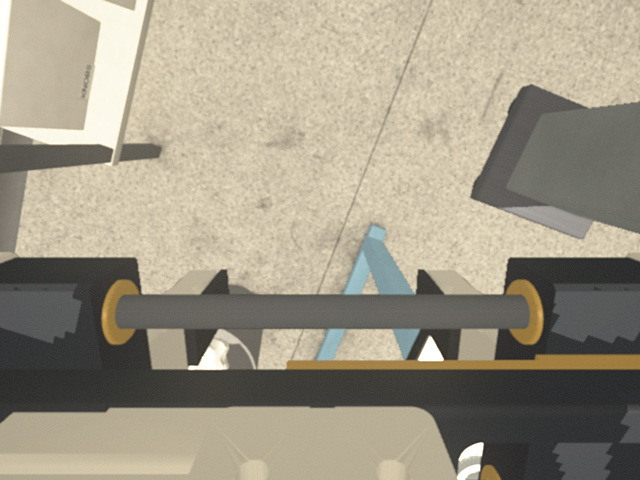

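The wrist camera works: the hand fills the lower half, so objects show in rows below about 250, roughly 100 mm out on the camera side. The rows need all fields. I'll stop about 100 mm past the pulley to see it.

>>> step_arm(
  increments=[
    {"tx":30,"ty":29,"tz":0,"ax":0,"ay":0,"az":0,"claw":1},
    {"tx":30,"ty":29,"tz":0,"ax":0,"ay":0,"az":0,"claw":1},
    {"tx":30,"ty":29,"tz":0,"ax":0,"ay":0,"az":0,"claw":1},
    {"tx":30,"ty":29,"tz":0,"ax":0,"ay":0,"az":0,"claw":1},
    {"tx":30,"ty":29,"tz":0,"ax":0,"ay":0,"az":0,"claw":1},
    {"tx":30,"ty":29,"tz":0,"ax":0,"ay":0,"az":0,"claw":1},
    {"tx":30,"ty":29,"tz":0,"ax":0,"ay":0,"az":0,"claw":1},
    {"tx":30,"ty":29,"tz":-10,"ax":0,"ay":0,"az":0,"claw":1},
    {"tx":30,"ty":29,"tz":-10,"ax":0,"ay":0,"az":0,"claw":1},
    {"tx":30,"ty":29,"tz":-10,"ax":0,"ay":0,"az":0,"claw":1},
    {"tx":30,"ty":29,"tz":-10,"ax":0,"ay":0,"az":0,"claw":1},
    {"tx":28,"ty":29,"tz":-5,"ax":0,"ay":0,"az":0,"claw":1},
  ],
  newtons=25,
)

```text
time_s: 1.35
tcp_pos: [0.5906, -0.2843, 0.1993]
eef_rot: [179.9, -0.1, -159.9]
contact_force: [1.1, -0.6, 0.0]
gripper_width: 0.0878
```

Run:
```python
from h import *
c=optics.capture("wrist")
s=r.get_state(); print(s["tcp_pos"],s["eef_rot"],s["joints"],s["time_s"])
save("w2",c); 
u,v=proj(c,[.496,-.32,.036]); print(u,v)
W=pts(c)
for z in((.03,.045),(.008,.02)):
    m=(np.hypot(W[...,0]-.496,W[...,1]+.32)<.045)&(W[...,2]>z[0])&(W[...,2]<z[1]); P=W[m]
    if len(P)>5:
        print(z,len(P),P.mean(0),np.median(P[:,2]),cv2.fitEllipse(cv2.convexHull(P[:,:2].astype(np.float32)*1000)),cv2.minEnclosingCircle(P[:,:2].astype(np.float32)*1000))
u,v=int(u),int(v);h=75
u0,v0=max(u-h,0),max(v-h,0)
a=c["image"][v0:v+h,u0:u+h]; print(u0,v0,a.shape); cv2.imwrite("pics/w2c.png",cv2.resize(a,None,fx=4,fy=4,interpolation=cv2.INTER_CUBIC))
```

```text
[ 0.59414646 -0.28072993  0.19833911] [ 1.79932089e+02 -2.68312292e-02 -1.59749383e+02] [-8.34685750e+00  2.07078975e+01 -5.39783587e+00 -5.20734364e-02
 -6.39503398e+01 -6.13796503e+01] 1.4
320.454139513792 99.3615589625094
(0.03, 0.045) 1283 [ 0.49653909 -0.32278164  0.0370849 ] 0.037195216396254 ((496.4847717285156, -322.8375549316406), (37.580772399902344, 37.91697311401367), 179.86997985839844) ((496.2752685546875, -322.5455322265625), 19.307905197143555)
(0.008, 0.02) 2000 [ 0.49717336 -0.32239732  0.01542494] 0.015442805108148158 ((496.3477478027344, -322.98822021484375), (57.60993194580078, 57.74372863769531), 17.298574447631836) ((496.35455322265625, -322.9906005859375), 29.006122589111328)
245 24 (150, 150, 3)
```

View pics/w2c.png

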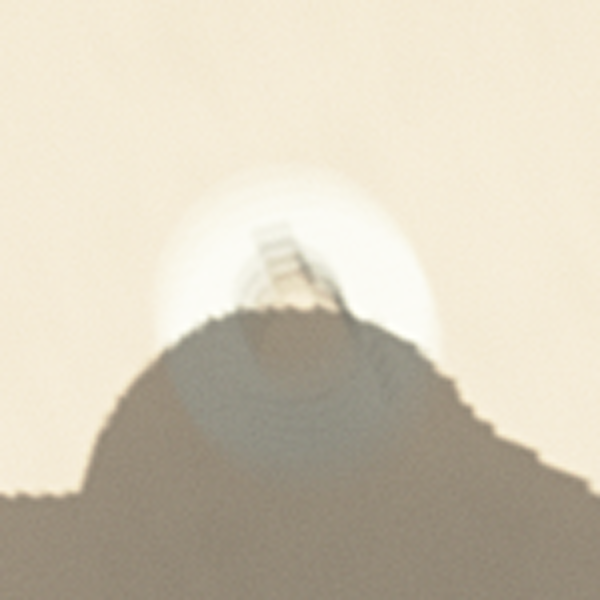

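The pulley is at (0.4964,-0.3229), with a visible keyway notch at crop (275,235), up-left of the bore. I'll get its bearing from depth and pixels.

```bash
cat >> h.py <<'E'
def slot(c,x,y,z,r0=.0118,r1=.0142):
    "bearing (deg) of keyway: ray-top-plane intersection, dip in depth or brightness"
    W=pts(c); v,u=np.mgrid[0:480,0:640]
    d=np.stack([(u-c["cx"])/c["fx"],(v-c["cy"])/c["fy"],np.ones(u.shape)],-1)@np.asarray(c["R"])
    o=-np.asarray(c["R"]).T@c["t"]; X=o+d*((z-o[2])/d[...,2])[...,None]
    rr=np.hypot(X[...,0]-x,X[...,1]-y); th=np.degrees(np.arctan2(X[...,1]-y,X[...,0]-x))
    g=c["image"].mean(-1)
    for a in range(-180,180,10):
        m=(rr>r0)&(rr<r1)&(th>=a)&(th<a+10)
        if m.any(): print(a+5,m.sum(),(np.nanmedian(W[m][:,2])*1000).round(1),g[m].mean().round(0))
E
python3 - <<'E'
from h import *
c=load("w2"); slot(c,.4964,-.3229,.037)
print(-np.asarray(c["R"]).T@c["t"]); print(r.get_state()["tcp_pos"])
E
```

```text
-175 10 37.1 249.0
-165 9 34.8 245.0
-155 8 25.2 239.0
-145 9 28.0 239.0
-135 11 25.6 239.0
-125 8 37.1 246.0
-115 11 37.8 249.0
-105 9 37.1 249.0
-95 10 37.6 249.0
-85 10 37.0 249.0
-75 9 37.5 249.0
-65 9 37.1 246.0
-55 9 37.7 174.0
-45 8 37.6 144.0
-35 9 37.3 145.0
-25 9 37.5 145.0
-15 9 37.5 142.0
-5 9 36.8 140.0
5 9 37.6 140.0
15 9 37.6 141.0
25 10 37.2 141.0
35 9 37.1 141.0
45 9 37.4 141.0
55 9 38.0 141.0
65 10 37.0 142.0
75 10 37.0 142.0
85 10 36.6 136.0
95 8 37.0 172.0
105 9 37.1 243.0
115 9 37.2 249.0
125 10 37.4 249.0
135 9 37.4 249.0
145 11 37.1 248.0
155 8 37.0 248.0
165 9 37.2 249.0
175 9 37.0 248.0
[ 0.5264068  -0.30761857  0.33977716]
[ 0.59414646 -0.28072993  0.19833911]
```

Keyway bearing is about -147° (pulley yaw about 33°). I'll check the side view for the key angle, and get the gearmotor yaw.

Run:
```python
from h import *
s=load("side0")
u,v=proj(s,[.553,-.007,.08]); print(u,v); u,v=int(u),int(v)
a=s["image"][v-35:v+35,u-45:u+45]
for b in range(120,230,20):
    t=np.radians(b); print(b,[ (np.array(proj(s,[.553+.0135*np.cos(t),-.007+.0135*np.sin(t),z]))-[u-45,v-35])*8 for z in(.056,.076)])
cv2.imwrite("pics/keyc.png",cv2.resize(a,None,fx=8,fy=8,interpolation=cv2.INTER_CUBIC))
W=pts(load("top0"))
m=(W[...,2]>.045)&(W[...,2]<.064)&(abs(W[...,0]-.61)<.12)&(abs(W[...,1])<.06)
p=W[m&(W[...,0]>.6)]; 
q=W[(W[...,2]>.004)&(W[...,2]<.012)&(abs(W[...,0]-.553)<.08)&(abs(W[...,1]+.007)<.07)]
print(cv2.minAreaRect(p[:,:2].astype(np.float32)*1000),cv2.minAreaRect(q[:,:2].astype(np.float32)*1000),p[:,:2].mean(0))
```

```text
299.76228679370803 259.01834816479544
120 [array([369.39323752, 388.94611182]), array([368.65637124, 315.58348215])]
140 [array([387.59631286, 387.13326937]), array([386.96986772, 313.82372274])]
160 [array([403.24319223, 382.94336503]), array([402.71218602, 309.7569259 ])]
180 [array([414.42082729, 376.90635047]), array([413.95844971, 303.89761446])]
200 [array([419.8006568 , 369.77530493]), array([419.37205327, 296.97684311])]
220 [array([418.78903035, 362.4238606 ]), array([418.35593525, 289.84255822])]
((640.502685546875, -13.627525329589844), (30.813743591308594, 80.80694580078125), 84.94898223876953) ((552.3422241210938, -5.599617004394531), (133.8584442138672, 156.61898803710938), 88.54884338378906) [ 0.63853407 -0.0132078 ]
```

View pics/keyc.png

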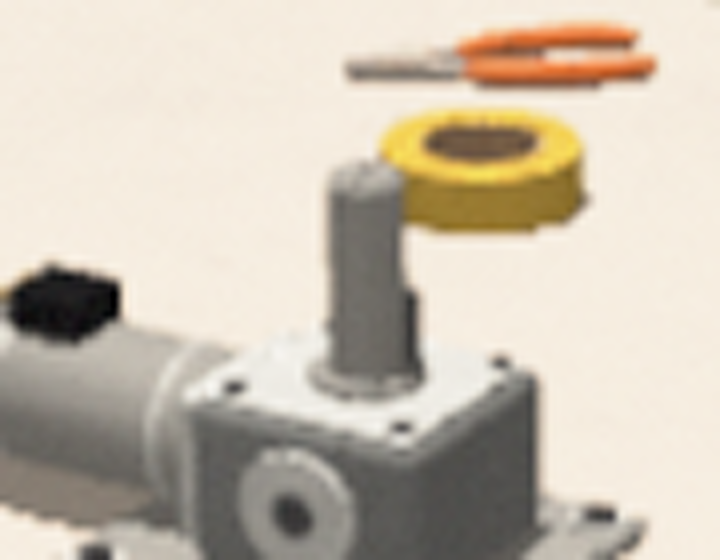

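>>> step_arm(
  increments=[
    {"tx":-14,"ty":-6,"tz":-8,"ax":0,"ay":0,"az":8.5,"claw":1},
    {"tx":-14,"ty":-6,"tz":-8,"ax":0,"ay":0,"az":8.5,"claw":1},
    {"tx":-14,"ty":-6,"tz":-8,"ax":0,"ay":0,"az":8.5,"claw":1},
    {"tx":-14,"ty":-6,"tz":-8,"ax":0,"ay":0,"az":8.5,"claw":1},
    {"tx":-14,"ty":-6,"tz":-8,"ax":0,"ay":0,"az":8.5,"claw":1},
    {"tx":-14,"ty":-6,"tz":-8,"ax":0,"ay":0,"az":8.5,"claw":1},
    {"tx":-14,"ty":-6,"tz":-8,"ax":0,"ay":0,"az":8.5,"claw":1},
    {"tx":0,"ty":0,"tz":0,"ax":0,"ay":0,"az":0,"claw":1},
    {"tx":0,"ty":0,"tz":0,"ax":0,"ay":0,"az":0,"claw":1},
    {"tx":0,"ty":0,"tz":0,"ax":0,"ay":0,"az":0,"claw":1},
  ],
)

```text
time_s: 2.4
tcp_pos: [0.4927, -0.3279, 0.145]
eef_rot: [-180.0, -0.0, -100.5]
contact_force: [0.7, -0.3, -0.5]
gripper_width: 0.0873
```

The key shows as a dark strip at crop (410,330) on the right of the shaft, giving a bearing of about 200–215°. The keyway is nearly aligned already. Descend and grip.

>>> step_arm(
  increments=[
    {"tx":4,"ty":5,"tz":-25,"ax":0,"ay":0,"az":0,"claw":1},
    {"tx":0,"ty":0,"tz":-30,"ax":0,"ay":0,"az":0,"claw":1},
    {"tx":0,"ty":0,"tz":-30,"ax":0,"ay":0,"az":0,"claw":1},
    {"tx":0,"ty":0,"tz":-15,"ax":0,"ay":0,"az":0,"claw":1},
    {"tx":0,"ty":0,"tz":-8,"ax":0,"ay":0,"az":0,"claw":0.3},
    {"tx":0,"ty":0,"tz":0,"ax":0,"ay":0,"az":0,"claw":-1},
    {"tx":0,"ty":0,"tz":0,"ax":0,"ay":0,"az":0,"claw":-1},
    {"tx":0,"ty":0,"tz":0,"ax":0,"ay":0,"az":0,"claw":-1},
    {"tx":0,"ty":0,"tz":0,"ax":0,"ay":0,"az":0,"claw":-1},
    {"tx":0,"ty":0,"tz":0,"ax":0,"ay":0,"az":0,"claw":-1},
  ],
  newtons=25,
)

```text
time_s: 3.4
tcp_pos: [0.4963, -0.323, 0.0373]
eef_rot: [-179.9, -0.0, -100.4]
contact_force: [0.1, 0.4, -0.5]
gripper_width: 0.0454
```

>>> step_arm(
  increments=[
    {"tx":0,"ty":0,"tz":0,"ax":0,"ay":0,"az":0,"claw":-1},
    {"tx":0,"ty":0,"tz":0,"ax":0,"ay":0,"az":0,"claw":-1},
  ],
)

```text
time_s: 3.6
tcp_pos: [0.4964, -0.3231, 0.0372]
eef_rot: [-179.9, -0.0, -100.4]
contact_force: [-0.6, 0.2, 4.6]
gripper_width: 0.0374
```

>>> step_arm(
  increments=[
    {"tx":0,"ty":0,"tz":15,"ax":0,"ay":0,"az":0,"claw":-1},
    {"tx":0,"ty":0,"tz":35,"ax":0,"ay":0,"az":0,"claw":-1},
    {"tx":0,"ty":0,"tz":40,"ax":0,"ay":0,"az":0,"claw":-1},
    {"tx":0,"ty":20,"tz":40,"ax":0,"ay":0,"az":0,"claw":-1},
    {"tx":9,"ty":40,"tz":33,"ax":0,"ay":0,"az":0,"claw":-1},
    {"tx":9,"ty":48,"tz":0,"ax":0,"ay":0,"az":0,"claw":-1},
    {"tx":9,"ty":48,"tz":0,"ax":0,"ay":0,"az":0,"claw":-1},
    {"tx":9,"ty":48,"tz":0,"ax":0,"ay":0,"az":0,"claw":-1},
    {"tx":9,"ty":48,"tz":0,"ax":0,"ay":0,"az":0,"claw":-1},
    {"tx":9,"ty":48,"tz":0,"ax":0,"ay":0,"az":0,"claw":-1},
    {"tx":9,"ty":48,"tz":0,"ax":0,"ay":0,"az":0,"claw":-1},
    {"tx":9,"ty":48,"tz":0,"ax":0,"ay":0,"az":0,"claw":-1},
  ],
)

```text
time_s: 4.8
tcp_pos: [0.567, 0.0731, 0.1977]
eef_rot: [180.0, -0.0, -100.4]
contact_force: [1.4, 0.1, -0.9]
gripper_width: 0.0376
```

>>> step_arm(
  increments=[
    {"tx":3,"ty":25,"tz":0,"ax":0,"ay":0,"az":0,"claw":-1},
    {"tx":0,"ty":0,"tz":0,"ax":0,"ay":0,"az":0,"claw":-1},
    {"tx":0,"ty":0,"tz":0,"ax":0,"ay":0,"az":0,"claw":-1},
    {"tx":0,"ty":0,"tz":0,"ax":0,"ay":0,"az":0,"claw":-1},
  ],
)

```text
time_s: 5.2
tcp_pos: [0.57, 0.0954, 0.1976]
eef_rot: [180.0, -0.0, -100.4]
contact_force: [-0.8, -0.9, -1.3]
gripper_width: 0.0372
```

Run:
```python
from h import *
c=optics.capture("wrist"); save("w3",c); s=r.get_state(); print(s["tcp_pos"],s["eef_rot"],s["contact_force"],s["gripper_width"])
W=pts(c); print("shaft px",proj(c,[.553,-.007,.11]))
d=np.hypot(W[...,0]-.553,W[...,1]+.007)<.03
for z in((.1,.12),(.06,.1)):
    P=W[d&(W[...,2]>z[0])&(W[...,2]<z[1])]
    if len(P)>5: print(z,len(P),P.mean(0),cv2.minEnclosingCircle(P[:,:2].astype(np.float32)*1000),cv2.fitEllipse(cv2.convexHull(P[:,:2].astype(np.float32)*1000)))
s=optics.capture("side"); save("s3",s); t=r.get_state()["tcp_pos"]
for n,c in(("wrist",c),("side",s)):
    W=pts(c); D=np.hypot(W[...,0]-t[0],W[...,1]-t[1])
    m=(D<.034)&(W[...,2]<t[2]-.022)&(W[...,2]>t[2]-.045); P=W[m]
    print(n,len(P),(P.mean(0)-t) if len(P) else 0)
    if len(P)>20:
        from scipy.optimize import least_squares
        q=least_squares(lambda p:np.hypot(P[:,0]-p[0],P[:,1]-p[1])-.029,t[:2],loss="soft_l1",f_scale=.001); print("flange centre",q.x-t[:2],q.cost, "zmin",P[:,2].min()-t[2])
h=60;c=load("w3");u,v=map(int,proj(c,[.553,-.007,.09]));u0,v0=max(u-h,0),max(v-h,0)
print(u0,v0); A=cv2.resize(c["image"][v0:v0+2*h,u0:u0+2*h],(400,400),interpolation=cv2.INTER_CUBIC)
u,v=map(int,proj(s,[t[0],t[1],t[2]-.01])); B=cv2.resize(s["image"][v-60:v+60,u-60:u+60],(400,400),interpolation=cv2.INTER_CUBIC)
cv2.imwrite("pics/v3.png",np.hstack([A,B]))
```

```text
[0.57012946 0.09518386 0.19774492] [ 1.79970603e+02 -1.71471923e-02 -1.00457921e+02] [-1.07204772 -0.27900963 -2.32314225] 0.03758492267835468
shaft px (np.float64(316.25915299902266), np.float64(77.94639823077719))
(0.1, 0.12) 987 [ 0.55292821 -0.00791782  0.11042156] ((552.8551025390625, -8.533233642578125), 10.02730655670166) ((552.8595581054688, -8.520058631896973), (19.441308975219727, 19.912778854370117), 170.51046752929688)
(0.06, 0.1) 171 [ 5.53590124e-01 -3.13331101e-04  8.19203860e-02] ((553.1949462890625, -4.5419511795043945), 8.95474910736084) ((552.962646484375, -7.310085296630859), (17.248645782470703, 18.935836791992188), 84.09821319580078)
wrist 2072 [-0.00519434 -0.0180457  -0.02592785]
flange centre [-0.00128274  0.00361606] 0.005834552235315501 zmin -0.037478563037689094
side 277 [-0.00809014  0.01781207 -0.02872793]
flange centre [ 0.00089384 -0.00202439] 0.0004237400730835964 zmin -0.037184133964261595
256 23
```

View pics/v3.png

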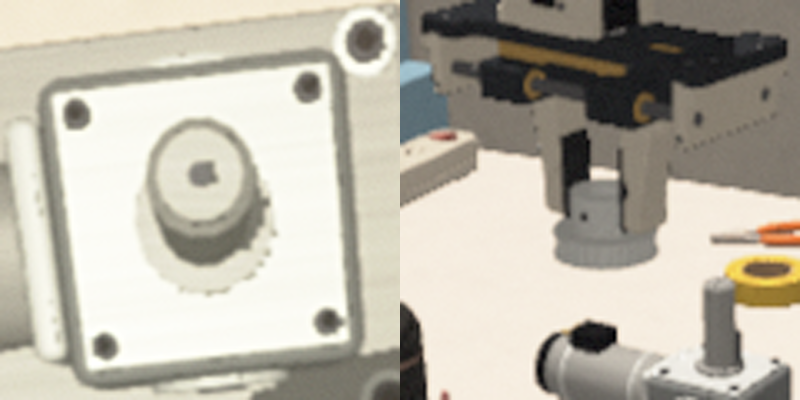

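Shaft top is at (0.5529,-0.0085) in the same wrist frame in which the pulley was gripped, and the pulley hangs level. The key seems to show at crop (265,205), bearing about 180–200°. I'll move over the shaft with the keyway turned to about 170°.

>>> step_arm(
  increments=[
    {"tx":-4,"ty":-24,"tz":0,"ax":0,"ay":0,"az":-8.5,"claw":-1},
    {"tx":-4,"ty":-24,"tz":0,"ax":0,"ay":0,"az":-8.5,"claw":-1},
    {"tx":-4,"ty":-24,"tz":0,"ax":0,"ay":0,"az":-8.5,"claw":-1},
    {"tx":-4,"ty":-22,"tz":-10,"ax":0,"ay":0,"az":-8.5,"claw":-1},
    {"tx":-1.4,"ty":-9.8,"tz":-15,"ax":0,"ay":0,"az":-8.5,"claw":-1},
    {"tx":0,"ty":0,"tz":-15,"ax":0,"ay":0,"az":0,"claw":-1},
    {"tx":0,"ty":0,"tz":-5,"ax":0,"ay":0,"az":0,"claw":-1},
    {"tx":0,"ty":0,"tz":0,"ax":0,"ay":0,"az":0,"claw":-1},
    {"tx":0,"ty":0,"tz":0,"ax":0,"ay":0,"az":0,"claw":-1},
    {"tx":0,"ty":0,"tz":0,"ax":0,"ay":0,"az":0,"claw":-1},
  ],
)

```text
time_s: 6.3
tcp_pos: [0.5536, -0.0075, 0.1537]
eef_rot: [-180.0, 0.1, -142.9]
contact_force: [-0.6, -0.0, -1.7]
gripper_width: 0.0376
```

Run:
```python
from h import *
print({k:v for k,v in r.get_state().items() if k in("tcp_pos","eef_rot","contact_force","moment","joints")})
from scipy.optimize import least_squares
t=r.get_state()["tcp_pos"]
s=optics.capture("side"); save("s4",s); W=pts(s)
D=np.hypot(W[...,0]-t[0],W[...,1]-t[1])
P=W[(D<.036)&(W[...,2]<t[2]-.024)&(W[...,2]>t[2]-.036)]
q=least_squares(lambda p:np.hypot(P[:,0]-p[0],P[:,1]-p[1])-.029,t[:2],loss="soft_l1",f_scale=.001); print("flange",q.x,len(P))
P=W[(D<.02)&(W[...,2]<.105)&(W[...,2]>.08)]
q=least_squares(lambda p:np.hypot(P[:,0]-p[0],P[:,1]-p[1])-.010,t[:2],loss="soft_l1",f_scale=.001); print("shaft",q.x,len(P))
```

```text
{'joints': array([ 1.95010416e+01,  1.36925428e+01, -2.20156863e+01,  1.39906719e-02,
       -5.42201802e+01, -7.23800815e+01]), 'tcp_pos': array([ 0.55358512, -0.00750144,  0.15371603]), 'eef_rot': array([-1.79967502e+02,  6.47924480e-02, -1.42870849e+02]), 'contact_force': array([-0.61951435, -0.00661776, -1.67290959]), 'moment': array([ 0.08527102, -0.00460617,  0.00704168])}
flange [ 0.55563905 -0.00940986] 165
shaft [ 0.55529839 -0.00842037] 109
```

>>> step_arm(
  increments=[
    {"tx":0,"ty":0,"tz":-4,"ax":0,"ay":0,"az":0,"claw":-1},
    {"tx":0,"ty":0,"tz":-2,"ax":0,"ay":0,"az":0,"claw":-1},
    {"tx":0,"ty":0,"tz":-1,"ax":0,"ay":0,"az":0,"claw":-1},
    {"tx":0,"ty":0,"tz":-1,"ax":0,"ay":0,"az":0,"claw":-1},
    {"tx":0,"ty":0,"tz":-1,"ax":0,"ay":0,"az":0,"claw":-1},
  ],
)

```text
time_s: 6.85
tcp_pos: [0.5533, -0.0077, 0.144]
eef_rot: [-180.0, 0.0, -142.9]
contact_force: [0.8, -0.7, -0.6]
gripper_width: 0.0375
```

>>> step_arm(
  increments=[
    {"tx":0,"ty":0,"tz":-1,"ax":0,"ay":0,"az":0,"claw":-1},
    {"tx":0,"ty":0,"tz":-1,"ax":0,"ay":0,"az":0,"claw":-1},
    {"tx":0,"ty":0,"tz":0,"ax":0,"ay":0,"az":0,"claw":-1},
  ],
)

```text
time_s: 7.15
tcp_pos: [0.5533, -0.0077, 0.1419]
eef_rot: [-180.0, 0.0, -142.9]
contact_force: [1.8, -1.8, -2.3]
gripper_width: 0.0371
```

It threaded with no axial force. Continue down toward the key top, expected at TCP z of about 0.113.

>>> step_arm(
  increments=[
    {"tx":0,"ty":0,"tz":-3,"ax":0,"ay":0,"az":0,"claw":-1},
    {"tx":0,"ty":0,"tz":-3,"ax":0,"ay":0,"az":0,"claw":-1},
    {"tx":0,"ty":0,"tz":-3,"ax":0,"ay":0,"az":0,"claw":-1},
    {"tx":0,"ty":0,"tz":0,"ax":0,"ay":0,"az":0,"claw":-1},
  ],
)

```text
time_s: 7.55
tcp_pos: [0.5533, -0.0078, 0.1325]
eef_rot: [-180.0, -0.0, -142.9]
contact_force: [3.4, -2.6, -4.3]
gripper_width: 0.0375
```

>>> step_arm(
  increments=[
    {"tx":0,"ty":0,"tz":-4,"ax":0,"ay":0,"az":0,"claw":-1},
    {"tx":0,"ty":0,"tz":-4,"ax":0,"ay":0,"az":0,"claw":-1},
    {"tx":0,"ty":0,"tz":-4,"ax":0,"ay":0,"az":0,"claw":-1},
    {"tx":0,"ty":0,"tz":-3,"ax":0,"ay":0,"az":0,"claw":-1},
    {"tx":0,"ty":0,"tz":-1,"ax":0,"ay":0,"az":0,"claw":-1},
    {"tx":0,"ty":0,"tz":0,"ax":0,"ay":0,"az":0,"claw":-1},
  ],
)

```text
time_s: 8.15
tcp_pos: [0.5533, -0.0078, 0.1167]
eef_rot: [-180.0, 0.0, -142.9]
contact_force: [4.6, -3.3, -2.1]
gripper_width: 0.0372
```

>>> step_arm(
  increments=[
    {"tx":0,"ty":0,"tz":-1,"ax":0,"ay":0,"az":0,"claw":-1},
    {"tx":0,"ty":0,"tz":-0.5,"ax":0,"ay":0,"az":0,"claw":-1},
    {"tx":0,"ty":0,"tz":0,"ax":0,"ay":0,"az":0,"claw":-1},
    {"tx":0,"ty":0,"tz":0,"ax":0,"ay":0,"az":0,"claw":-1},
  ],
)

```text
time_s: 8.55
tcp_pos: [0.5534, -0.0078, 0.1155]
eef_rot: [-180.0, 0.0, -142.9]
contact_force: [3.4, -3.6, -0.1]
gripper_width: 0.0375
```

>>> step_arm(
  increments=[
    {"tx":0.5,"ty":-0.5,"tz":-1,"ax":0,"ay":0,"az":0,"claw":-1},
    {"tx":0,"ty":0,"tz":-0.5,"ax":0,"ay":0,"az":0,"claw":-1},
    {"tx":0,"ty":0,"tz":-0.5,"ax":0,"ay":0,"az":0,"claw":-1},
    {"tx":0,"ty":0,"tz":0,"ax":0,"ay":0,"az":0,"claw":-1},
    {"tx":0,"ty":0,"tz":0,"ax":0,"ay":0,"az":0,"claw":-1},
  ],
)

```text
time_s: 9.05
tcp_pos: [0.5533, -0.0081, 0.1132]
eef_rot: [180.0, -0.0, -142.9]
contact_force: [1.7, -1.0, -1.9]
gripper_width: 0.0374
```

>>> step_arm(
  increments=[
    {"tx":0,"ty":0,"tz":-0.5,"ax":0,"ay":0,"az":0,"claw":-1},
    {"tx":0,"ty":0,"tz":-0.5,"ax":0,"ay":0,"az":0,"claw":-1},
    {"tx":0,"ty":0,"tz":0,"ax":0,"ay":0,"az":0,"claw":-1},
    {"tx":0,"ty":0,"tz":0,"ax":0,"ay":0,"az":0,"claw":-1},
  ],
)

```text
time_s: 9.45
tcp_pos: [0.5536, -0.008, 0.1127]
eef_rot: [180.0, 0.0, -142.9]
contact_force: [-0.5, 1.4, 4.6]
gripper_width: 0.0374
```

Contact on the key top at TCP z 0.1127, about 6 N. Begin turning.

>>> step_arm(
  increments=[
    {"tx":0,"ty":0,"tz":0,"ax":0,"ay":0,"az":3,"claw":-1},
    {"tx":0,"ty":0,"tz":0,"ax":0,"ay":0,"az":3,"claw":-1},
    {"tx":0,"ty":0,"tz":0,"ax":0,"ay":0,"az":2,"claw":-1},
    {"tx":0,"ty":0,"tz":0,"ax":0,"ay":0,"az":0,"claw":-1},
  ],
)

```text
time_s: 9.85
tcp_pos: [0.5536, -0.0082, 0.1126]
eef_rot: [-180.0, 0.0, -134.9]
contact_force: [-0.9, 0.1, 4.8]
gripper_width: 0.0378
```

>>> step_arm(
  increments=[
    {"tx":0,"ty":0,"tz":0,"ax":0,"ay":0,"az":3,"claw":-1},
    {"tx":0,"ty":0,"tz":0,"ax":0,"ay":0,"az":3,"claw":-1},
    {"tx":0,"ty":0,"tz":0,"ax":0,"ay":0,"az":0,"claw":-1},
  ],
)

```text
time_s: 10.15
tcp_pos: [0.5536, -0.0082, 0.1126]
eef_rot: [-180.0, 0.0, -128.9]
contact_force: [-1.0, 0.6, 4.9]
gripper_width: 0.0373
```

Run:
```python
from h import *
s=r.get_state();print(s["tcp_pos"],s["contact_force"],s["moment"],s["gripper_width"])
```

```text
[ 0.55362656 -0.00823241  0.1126084 ] [-0.9716327   0.64101608  4.89487501] [ 0.16870012  0.37401737 -0.02969112] 0.03732189685213596
```

Keyway is at about 184°. Keep turning.

>>> step_arm(
  increments=[
    {"tx":0,"ty":0,"tz":0,"ax":0,"ay":0,"az":3,"claw":-1},
    {"tx":0,"ty":0,"tz":0,"ax":0,"ay":0,"az":3,"claw":-1},
    {"tx":0,"ty":0,"tz":0,"ax":0,"ay":0,"az":0,"claw":-1},
  ],
)

```text
time_s: 10.45
tcp_pos: [0.5536, -0.0082, 0.1126]
eef_rot: [-180.0, 0.0, -122.9]
contact_force: [-0.9, 0.4, 3.8]
gripper_width: 0.0374
```

>>> step_arm(
  increments=[
    {"tx":0,"ty":0,"tz":0,"ax":0,"ay":0,"az":3,"claw":-1},
    {"tx":0,"ty":0,"tz":0,"ax":0,"ay":0,"az":2,"claw":-1},
    {"tx":0,"ty":0,"tz":0,"ax":0,"ay":0,"az":0,"claw":-1},
  ],
)

```text
time_s: 10.75
tcp_pos: [0.5536, -0.0083, 0.1125]
eef_rot: [-180.0, -0.0, -118.0]
contact_force: [-0.5, -0.3, 5.2]
gripper_width: 0.0372
```

>>> step_arm(
  increments=[
    {"tx":0,"ty":0,"tz":0,"ax":0,"ay":0,"az":3,"claw":-1},
    {"tx":0,"ty":0,"tz":0,"ax":0,"ay":0,"az":1,"claw":-1},
    {"tx":0,"ty":0,"tz":0,"ax":0,"ay":0,"az":0,"claw":-1},
  ],
)

```text
time_s: 11.05
tcp_pos: [0.5537, -0.0083, 0.1125]
eef_rot: [-180.0, -0.0, -114.0]
contact_force: [-0.0, -0.6, 5.4]
gripper_width: 0.0375
```

>>> step_arm(
  increments=[
    {"tx":0,"ty":0,"tz":0,"ax":0,"ay":0,"az":3,"claw":-1},
    {"tx":0,"ty":0,"tz":0,"ax":0,"ay":0,"az":1,"claw":-1},
    {"tx":0,"ty":0,"tz":0,"ax":0,"ay":0,"az":0,"claw":-1},
  ],
)

```text
time_s: 11.35
tcp_pos: [0.5537, -0.0082, 0.1125]
eef_rot: [-180.0, 0.0, -110.0]
contact_force: [-0.1, 0.7, 4.6]
gripper_width: 0.0372
```

>>> step_arm(
  increments=[
    {"tx":0,"ty":0,"tz":0,"ax":0,"ay":0,"az":3,"claw":-1},
    {"tx":0,"ty":0,"tz":0,"ax":0,"ay":0,"az":1,"claw":-1},
    {"tx":0,"ty":0,"tz":0,"ax":0,"ay":0,"az":0,"claw":-1},
  ],
)

```text
time_s: 11.65
tcp_pos: [0.5537, -0.0083, 0.1124]
eef_rot: [-180.0, -0.0, -106.0]
contact_force: [1.5, -1.9, 4.8]
gripper_width: 0.0373
```

>>> step_arm(
  increments=[
    {"tx":0,"ty":0,"tz":0,"ax":0,"ay":0,"az":3,"claw":-1},
    {"tx":0,"ty":0,"tz":0,"ax":0,"ay":0,"az":1,"claw":-1},
    {"tx":0,"ty":0,"tz":0,"ax":0,"ay":0,"az":0,"claw":-1},
  ],
)

```text
time_s: 11.95
tcp_pos: [0.5537, -0.0083, 0.1124]
eef_rot: [-180.0, -0.0, -102.0]
contact_force: [2.1, -2.5, 2.4]
gripper_width: 0.0378
```

>>> step_arm(
  increments=[
    {"tx":0,"ty":0,"tz":-0.3,"ax":0,"ay":0,"az":2,"claw":-1},
    {"tx":0,"ty":0,"tz":0,"ax":0,"ay":0,"az":1,"claw":-1},
    {"tx":0,"ty":0,"tz":0,"ax":0,"ay":0,"az":0,"claw":-1},
  ],
)

```text
time_s: 12.25
tcp_pos: [0.5538, -0.0082, 0.1122]
eef_rot: [-180.0, 0.0, -98.9]
contact_force: [2.1, -2.3, 4.2]
gripper_width: 0.0376
```

>>> step_arm(
  increments=[
    {"tx":0,"ty":0,"tz":0,"ax":0,"ay":0,"az":3,"claw":-1},
    {"tx":0,"ty":0,"tz":0,"ax":0,"ay":0,"az":1,"claw":-1},
    {"tx":0,"ty":0,"tz":0,"ax":0,"ay":0,"az":0,"claw":-1},
  ],
)

```text
time_s: 12.55
tcp_pos: [0.5538, -0.0082, 0.1118]
eef_rot: [-180.0, 0.0, -95.0]
contact_force: [4.3, -2.6, -1.4]
gripper_width: 0.0375
```

Run:
```python
from h import *
s=r.get_state();print(s["tcp_pos"],s["contact_force"],s["moment"],s["gripper_width"],s["joints"])
```

```text
[ 0.55382013 -0.00816232  0.11179364] [ 4.32513601 -2.57130353 -1.36338541] [-1.24113216 -1.55896606  0.06844149] 0.03748479354729614 [ 1.94174493e+01  1.64445661e+01 -2.46890709e+01  3.10731990e-03
 -4.88470907e+01 -2.43748097e+01]
```

The force vanished and the tool dropped, so the keyway is over the key (keyway about 217°). Lower gently.

>>> step_arm(
  increments=[
    {"tx":0,"ty":0,"tz":-0.7,"ax":0,"ay":0,"az":1,"claw":-1},
    {"tx":0,"ty":0,"tz":-0.7,"ax":0,"ay":0,"az":1,"claw":-1},
    {"tx":0,"ty":0,"tz":0,"ax":0,"ay":0,"az":0,"claw":-1},
  ],
)

```text
time_s: 12.85
tcp_pos: [0.5538, -0.0082, 0.1106]
eef_rot: [-180.0, -0.0, -92.9]
contact_force: [4.5, -3.4, -0.1]
gripper_width: 0.0373
```

>>> step_arm(
  increments=[
    {"tx":0,"ty":0,"tz":-0.7,"ax":0,"ay":0,"az":1,"claw":-1},
    {"tx":0,"ty":0,"tz":-0.5,"ax":0,"ay":0,"az":0,"claw":-1},
    {"tx":0,"ty":0,"tz":0,"ax":0,"ay":0,"az":0,"claw":-1},
  ],
)

```text
time_s: 13.15
tcp_pos: [0.5539, -0.0081, 0.1095]
eef_rot: [-180.0, 0.0, -91.9]
contact_force: [4.2, -3.9, 0.8]
gripper_width: 0.0373
```

Run:
```python
from h import *
s=r.get_state();print(s["tcp_pos"],s["contact_force"],s["moment"],s["gripper_width"])
```

```text
[ 0.55385405 -0.00814466  0.10953007] [ 4.15532419 -3.86070309  0.77146648] [-1.36837562 -1.44472511 -0.0386786 ] 0.03729243035761759
```

Keyed, with almost no torque. Go down, relieving the lateral force.

>>> step_arm(
  increments=[
    {"tx":0.4,"ty":-0.4,"tz":-2,"ax":0,"ay":0,"az":0,"claw":-1},
    {"tx":0,"ty":0,"tz":-2,"ax":0,"ay":0,"az":0,"claw":-1},
    {"tx":0,"ty":0,"tz":-2,"ax":0,"ay":0,"az":0,"claw":-1},
    {"tx":0,"ty":0,"tz":0,"ax":0,"ay":0,"az":0,"claw":-1},
  ],
)

```text
time_s: 13.55
tcp_pos: [0.5538, -0.0085, 0.103]
eef_rot: [180.0, -0.0, -91.9]
contact_force: [2.9, -1.2, -2.6]
gripper_width: 0.0377
```

>>> step_arm(
  increments=[
    {"tx":0,"ty":0,"tz":-2,"ax":0,"ay":0,"az":0,"claw":-1},
    {"tx":0,"ty":0,"tz":-2,"ax":0,"ay":0,"az":0,"claw":-1},
    {"tx":0,"ty":0,"tz":-2,"ax":0,"ay":0,"az":0,"claw":-1},
    {"tx":0,"ty":0,"tz":0,"ax":0,"ay":0,"az":0,"claw":-1},
  ],
)

```text
time_s: 13.95
tcp_pos: [0.5538, -0.0086, 0.0971]
eef_rot: [180.0, -0.0, -91.9]
contact_force: [2.7, -1.7, -3.3]
gripper_width: 0.0375
```

>>> step_arm(
  increments=[
    {"tx":0,"ty":0,"tz":-1,"ax":0,"ay":0,"az":0,"claw":-1},
    {"tx":0,"ty":0,"tz":-1,"ax":0,"ay":0,"az":0,"claw":-1},
    {"tx":0,"ty":0,"tz":0,"ax":0,"ay":0,"az":0,"claw":-1},
  ],
)

```text
time_s: 14.25
tcp_pos: [0.5538, -0.0086, 0.0953]
eef_rot: [180.0, -0.0, -91.9]
contact_force: [1.9, -0.4, -1.7]
gripper_width: 0.037
```

>>> step_arm(
  increments=[
    {"tx":0,"ty":0,"tz":-0.7,"ax":0,"ay":0,"az":0,"claw":-1},
    {"tx":0,"ty":0,"tz":-0.7,"ax":0,"ay":0,"az":0,"claw":-1},
    {"tx":0,"ty":0,"tz":0,"ax":0,"ay":0,"az":0,"claw":-1},
  ],
)

```text
time_s: 14.55
tcp_pos: [0.5539, -0.0086, 0.094]
eef_rot: [180.0, -0.0, -91.9]
contact_force: [1.8, -0.2, -1.0]
gripper_width: 0.0376
```

>>> step_arm(
  increments=[
    {"tx":0,"ty":0,"tz":-0.6,"ax":0,"ay":0,"az":0,"claw":-1},
    {"tx":0,"ty":0,"tz":-0.5,"ax":0,"ay":0,"az":0,"claw":-1},
    {"tx":0,"ty":0,"tz":0,"ax":0,"ay":0,"az":0,"claw":-1},
  ],
)

```text
time_s: 14.85
tcp_pos: [0.5538, -0.0087, 0.0932]
eef_rot: [180.0, -0.0, -91.9]
contact_force: [0.6, -1.2, 2.8]
gripper_width: 0.0374
```

>>> step_arm(
  increments=[
    {"tx":0,"ty":0,"tz":-0.3,"ax":0,"ay":0,"az":0,"claw":-1},
    {"tx":0,"ty":0,"tz":0,"ax":0,"ay":0,"az":0,"claw":-1},
    {"tx":0,"ty":0,"tz":0,"ax":0,"ay":0,"az":0,"claw":-1},
  ],
)

```text
time_s: 15.15
tcp_pos: [0.5539, -0.0086, 0.0931]
eef_rot: [180.0, -0.0, -91.9]
contact_force: [-1.7, -0.3, 5.3]
gripper_width: 0.0374
```

Home: TCP stopped at z 0.0931 with about 6 N against the shoulder. Release, rise and go past the collar for a look.

>>> step_arm(
  increments=[
    {"tx":0,"ty":0,"tz":0.3,"ax":0,"ay":0,"az":0,"claw":-0.05},
    {"tx":0,"ty":0,"tz":0,"ax":0,"ay":0,"az":0,"claw":0.2},
    {"tx":0,"ty":0,"tz":0,"ax":0,"ay":0,"az":0,"claw":0.5},
    {"tx":0,"ty":0,"tz":0,"ax":0,"ay":0,"az":0,"claw":0.5},
    {"tx":0,"ty":0,"tz":0,"ax":0,"ay":0,"az":0,"claw":0.5},
    {"tx":0,"ty":0,"tz":15,"ax":0,"ay":0,"az":0,"claw":0.5},
    {"tx":0,"ty":0,"tz":35,"ax":0,"ay":0,"az":0,"claw":0.8},
    {"tx":0,"ty":0,"tz":40,"ax":0,"ay":0,"az":0,"claw":1},
    {"tx":-5,"ty":30,"tz":17,"ax":0,"ay":0,"az":0,"claw":1},
    {"tx":-9,"ty":47,"tz":0,"ax":0,"ay":0,"az":0,"claw":1},
    {"tx":-9,"ty":47,"tz":0,"ax":0,"ay":0,"az":0,"claw":1},
    {"tx":-9,"ty":47,"tz":0,"ax":0,"ay":0,"az":0,"claw":1},
  ],
)

```text
time_s: 16.35
tcp_pos: [0.5214, 0.1639, 0.2004]
eef_rot: [-180.0, 0.0, -91.9]
contact_force: [1.4, 0.3, -0.4]
gripper_width: 0.0877
```

>>> step_arm(
  increments=[
    {"tx":-9,"ty":47,"tz":0,"ax":0,"ay":0,"az":0,"claw":1},
    {"tx":-9,"ty":47,"tz":0,"ax":0,"ay":0,"az":0,"claw":1},
    {"tx":-9,"ty":46,"tz":0,"ax":0,"ay":0,"az":0,"claw":1},
    {"tx":-5,"ty":25,"tz":0,"ax":0,"ay":0,"az":0,"claw":1},
    {"tx":0,"ty":0,"tz":0,"ax":0,"ay":0,"az":0,"claw":1},
    {"tx":0,"ty":0,"tz":0,"ax":0,"ay":0,"az":0,"claw":1},
    {"tx":0,"ty":0,"tz":0,"ax":0,"ay":0,"az":0,"claw":1},
  ],
)

```text
time_s: 17.05
tcp_pos: [0.4899, 0.3267, 0.1998]
eef_rot: [180.0, -0.0, -91.9]
contact_force: [-0.2, -0.5, -0.1]
gripper_width: 0.0877
```

Run:
```python
from h import *
c=optics.capture("wrist"); save("w5",c); s=r.get_state(); print(s["tcp_pos"],s["eef_rot"])
W=pts(c); print(proj(c,[.4866,.2216,.012]))
P=W[(np.hypot(W[...,0]-.4866,W[...,1]-.2216)<.032)&(W[...,2]>.007)&(W[...,2]<.03)]
print(len(P),P.mean(0),np.median(P[:,2]),cv2.minEnclosingCircle(P[:,:2].astype(np.float32)*1000))
R=np.hypot(P[:,0]-P[:,0].mean(),P[:,1]-P[:,1].mean());print(np.percentile(R,[1,5,95,99]))
t=optics.capture("top"); save("t5",t); W=pts(t)
P=W[(np.hypot(W[...,0]-.553,W[...,1]+.008)<.045)&(W[...,2]>.064)]
print("pulley flange z",np.percentile(P[:,2],[10,50,70,90,99]),P.mean(0))
u,v=map(int,proj(c,[.4866,.2216,.012])); u0,v0=max(u-60,0),max(v-60,0)
A=cv2.resize(c["image"][v0:v0+120,u0:u0+120],(400,400),interpolation=cv2.INTER_CUBIC)
u,v=map(int,proj(t,[.553,-.008,.08])); B=cv2.resize(t["image"][v-30:v+30,u-30:u+30],(400,400),interpolation=cv2.INTER_CUBIC)
cv2.imwrite("pics/v5.png",np.hstack([A,B]))
```

```text
[0.49013764 0.32650639 0.19999817] [ 1.79991989e+02 -1.13173198e-02 -9.19535002e+01]
(np.float64(319.8097111773877), np.float64(96.0440493802526))
1109 [0.48578207 0.21977287 0.01292286] 0.013035908061404734 ((485.70361328125, 219.92913818359375), 18.900665283203125)
[0.01074606 0.01104137 0.01842644 0.01882224]
pulley flange z [0.0684225  0.07349655 0.09146734 0.10791686 0.11161349] [ 0.55069497 -0.00732937  0.08218034]
```

View pics/v5.png

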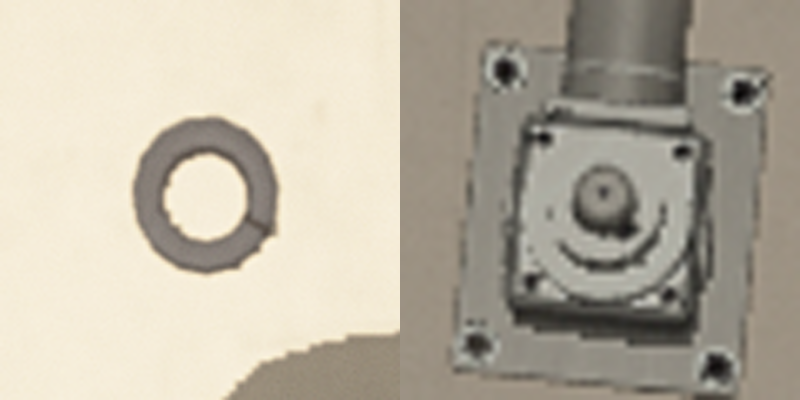

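Left: the collar is a 38/22 mm ring centred at crop (205,195), measured (0.4857,0.2199). Right: the pulley is seated with the shaft standing out of its boss. Go and grip the collar.

>>> step_arm(
  increments=[
    {"tx":-2,"ty":-35,"tz":0,"ax":0,"ay":0,"az":0,"claw":1},
    {"tx":-2,"ty":-45,"tz":-20,"ax":0,"ay":0,"az":0,"claw":1},
    {"tx":-0.4,"ty":-26.6,"tz":-35,"ax":0,"ay":0,"az":0,"claw":1},
    {"tx":0,"ty":0,"tz":-45,"ax":0,"ay":0,"az":0,"claw":1},
    {"tx":0,"ty":0,"tz":-40,"ax":0,"ay":0,"az":0,"claw":1},
    {"tx":0,"ty":0,"tz":-20,"ax":0,"ay":0,"az":0,"claw":1},
    {"tx":0,"ty":0,"tz":-10,"ax":0,"ay":0,"az":0,"claw":0.5},
    {"tx":0,"ty":0,"tz":-6,"ax":0,"ay":0,"az":0,"claw":0.3},
    {"tx":0,"ty":0,"tz":-2,"ax":0,"ay":0,"az":0,"claw":0.1},
    {"tx":0,"ty":0,"tz":0,"ax":0,"ay":0,"az":0,"claw":0.1},
  ],
)

```text
time_s: 18.15
tcp_pos: [0.4861, 0.2212, 0.0228]
eef_rot: [-179.9, 0.1, -91.9]
contact_force: [0.2, 0.4, 0.4]
gripper_width: 0.0612
```

>>> step_arm(
  increments=[
    {"tx":0,"ty":0,"tz":0,"ax":0,"ay":0,"az":0,"claw":-1},
    {"tx":0,"ty":0,"tz":0,"ax":0,"ay":0,"az":0,"claw":-1},
    {"tx":0,"ty":0,"tz":0,"ax":0,"ay":0,"az":0,"claw":-1},
    {"tx":0,"ty":0,"tz":0,"ax":0,"ay":0,"az":0,"claw":-1},
  ],
)

```text
time_s: 18.55
tcp_pos: [0.4859, 0.2212, 0.0227]
eef_rot: [-179.9, 0.0, -91.9]
contact_force: [-1.2, 0.3, 5.0]
gripper_width: 0.0374
```

>>> step_arm(
  increments=[
    {"tx":0,"ty":0,"tz":10,"ax":0,"ay":0,"az":0,"claw":-1},
    {"tx":0,"ty":0,"tz":30,"ax":0,"ay":0,"az":0,"claw":-1},
    {"tx":0,"ty":0,"tz":40,"ax":0,"ay":0,"az":0,"claw":-1},
    {"tx":5,"ty":-15,"tz":40,"ax":0,"ay":0,"az":0,"claw":-1},
    {"tx":11,"ty":-38,"tz":30,"ax":0,"ay":0,"az":0,"claw":-1},
    {"tx":13,"ty":-44,"tz":0,"ax":0,"ay":0,"az":0,"claw":-1},
    {"tx":13,"ty":-44,"tz":0,"ax":0,"ay":0,"az":0,"claw":-1},
    {"tx":13,"ty":-44,"tz":0,"ax":0,"ay":0,"az":0,"claw":-1},
    {"tx":10,"ty":-34,"tz":0,"ax":0,"ay":0,"az":0,"claw":-1},
    {"tx":2.5,"ty":-9.4,"tz":-25,"ax":0,"ay":0,"az":0,"claw":-1},
    {"tx":0,"ty":0,"tz":-6,"ax":0,"ay":0,"az":0,"claw":-1},
    {"tx":0,"ty":0,"tz":0,"ax":0,"ay":0,"az":0,"claw":-1},
  ],
)

```text
time_s: 19.75
tcp_pos: [0.5521, -0.0079, 0.1403]
eef_rot: [179.9, -0.0, -92.0]
contact_force: [0.2, -0.8, -0.3]
gripper_width: 0.0372
```

>>> step_arm(
  increments=[
    {"tx":0,"ty":0,"tz":0,"ax":0,"ay":0,"az":0,"claw":-1},
    {"tx":0,"ty":0,"tz":0,"ax":0,"ay":0,"az":0,"claw":-1},
  ],
)

```text
time_s: 19.95
tcp_pos: [0.5535, -0.0066, 0.1421]
eef_rot: [-179.9, 0.0, -91.8]
contact_force: [-0.4, 0.5, -0.6]
gripper_width: 0.037
```

Run:
```python
from h import *
from scipy.optimize import least_squares
s=optics.capture("side"); save("s6",s); t=r.get_state()["tcp_pos"]; W=pts(s); print(t)
D=np.hypot(W[...,0]-t[0],W[...,1]-t[1])
for n,z0,z1,R in(("collar",t[2]-.0215,t[2]-.0195,.019),("boss",.073,.09,.019),("shaft",.095,.105,.010)):
    P=W[(D<R+.008)&(W[...,2]<z1)&(W[...,2]>z0)]
    if len(P)>5:
        q=least_squares(lambda p:np.hypot(P[:,0]-p[0],P[:,1]-p[1])-R,t[:2],loss="soft_l1",f_scale=.001); print(n,q.x,len(P),P[:,2].min())
u,v=map(int,proj(s,[t[0],t[1],.1])); cv2.imwrite("pics/v6.png",cv2.resize(s["image"][v-50:v+50,u-50:u+50],(600,600),interpolation=cv2.INTER_CUBIC))
```

```text
[ 0.55349453 -0.00664393  0.14200079]
collar [ 0.55338242 -0.00825588] 13 0.12051892966926393
boss [ 0.55444886 -0.00813842] 146 0.07308241034498204
shaft [ 0.55528634 -0.0080276 ] 44 0.09503361363112134
```

View pics/v6.png

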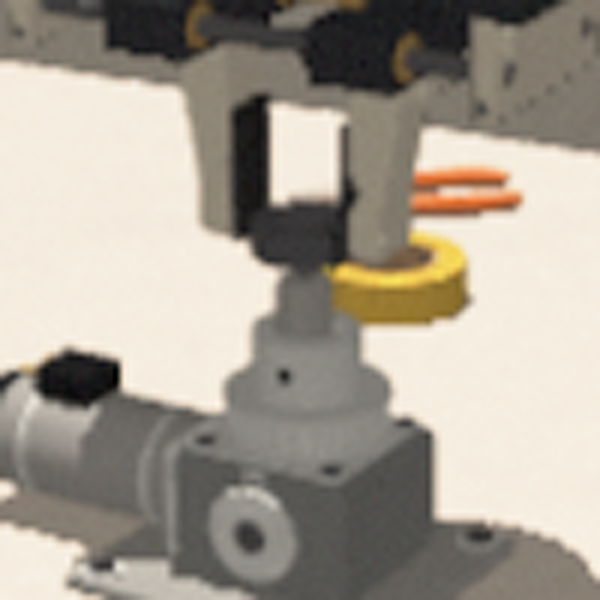

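The side view shows the collar held level over the shaft, with the pulley seated. Lower gently.

>>> step_arm(
  increments=[
    {"tx":0.2,"ty":-0.6,"tz":-4,"ax":0,"ay":0,"az":0,"claw":-1},
    {"tx":0,"ty":0,"tz":-3,"ax":0,"ay":0,"az":0,"claw":-1},
    {"tx":0,"ty":0,"tz":-1,"ax":0,"ay":0,"az":0,"claw":-1},
    {"tx":0,"ty":0,"tz":-1,"ax":0,"ay":0,"az":0,"claw":-1},
    {"tx":0,"ty":0,"tz":0,"ax":0,"ay":0,"az":0,"claw":-1},
  ],
)

```text
time_s: 20.5
tcp_pos: [0.5532, -0.0082, 0.1318]
eef_rot: [180.0, -0.0, -91.9]
contact_force: [0.3, 0.4, -1.0]
gripper_width: 0.0372
```

>>> step_arm(
  increments=[
    {"tx":0,"ty":0,"tz":-1,"ax":0,"ay":0,"az":0,"claw":-1},
    {"tx":0,"ty":0,"tz":-1,"ax":0,"ay":0,"az":0,"claw":-1},
    {"tx":0,"ty":0,"tz":-1,"ax":0,"ay":0,"az":0,"claw":-1},
    {"tx":0,"ty":0,"tz":0,"ax":0,"ay":0,"az":0,"claw":-1},
  ],
)

```text
time_s: 20.9
tcp_pos: [0.5536, -0.0081, 0.129]
eef_rot: [-180.0, 0.0, -91.9]
contact_force: [0.7, 0.1, -0.2]
gripper_width: 0.0372
```

>>> step_arm(
  increments=[
    {"tx":0,"ty":0,"tz":-2,"ax":0,"ay":0,"az":0,"claw":-1},
    {"tx":0,"ty":0,"tz":-2,"ax":0,"ay":0,"az":0,"claw":-1},
    {"tx":0,"ty":0,"tz":0,"ax":0,"ay":0,"az":0,"claw":-1},
  ],
)

```text
time_s: 21.2
tcp_pos: [0.5537, -0.0081, 0.1249]
eef_rot: [-180.0, 0.0, -91.9]
contact_force: [1.3, 1.9, -0.6]
gripper_width: 0.037
```

Threaded: collar bottom is at about 0.102. Continue to 0.092.

>>> step_arm(
  increments=[
    {"tx":0,"ty":0.4,"tz":-2,"ax":0,"ay":0,"az":0,"claw":-1},
    {"tx":0,"ty":0,"tz":-2,"ax":0,"ay":0,"az":0,"claw":-1},
    {"tx":0,"ty":0,"tz":-2,"ax":0,"ay":0,"az":0,"claw":-1},
    {"tx":0,"ty":0,"tz":-1,"ax":0,"ay":0,"az":0,"claw":-1},
    {"tx":0,"ty":0,"tz":0,"ax":0,"ay":0,"az":0,"claw":-1},
  ],
)

```text
time_s: 21.7
tcp_pos: [0.5536, -0.0077, 0.118]
eef_rot: [-180.0, 0.0, -91.9]
contact_force: [3.6, 1.8, -0.8]
gripper_width: 0.0372
```

>>> step_arm(
  increments=[
    {"tx":0,"ty":0,"tz":-1,"ax":0,"ay":0,"az":0,"claw":-1},
    {"tx":0,"ty":0,"tz":-1,"ax":0,"ay":0,"az":0,"claw":-1},
    {"tx":0,"ty":0,"tz":0,"ax":0,"ay":0,"az":0,"claw":-1},
  ],
)

```text
time_s: 22.0
tcp_pos: [0.5536, -0.0077, 0.1161]
eef_rot: [-180.0, 0.0, -91.9]
contact_force: [3.9, 1.1, 0.1]
gripper_width: 0.037
```

>>> step_arm(
  increments=[
    {"tx":0,"ty":0,"tz":-0.5,"ax":0,"ay":0,"az":0,"claw":-1},
    {"tx":0,"ty":0,"tz":-0.5,"ax":0,"ay":0,"az":0,"claw":-1},
    {"tx":0,"ty":0,"tz":0,"ax":0,"ay":0,"az":0,"claw":-1},
  ],
)

```text
time_s: 22.3
tcp_pos: [0.5536, -0.0077, 0.1151]
eef_rot: [-180.0, 0.0, -91.9]
contact_force: [4.2, 1.4, 1.7]
gripper_width: 0.0371
```

Just above the boss. A last nudge, then release and rise.

>>> step_arm(
  increments=[
    {"tx":0.2,"ty":0,"tz":-0.4,"ax":0,"ay":0,"az":0,"claw":-1},
    {"tx":0,"ty":0,"tz":0,"ax":0,"ay":0,"az":0,"claw":-1},
    {"tx":0,"ty":0,"tz":0,"ax":0,"ay":0,"az":0,"claw":-1},
  ],
)

```text
time_s: 22.6
tcp_pos: [0.5536, -0.0077, 0.1147]
eef_rot: [-180.0, 0.0, -91.9]
contact_force: [3.6, 1.3, 2.7]
gripper_width: 0.0371
```

>>> step_arm(
  increments=[
    {"tx":0,"ty":0,"tz":0,"ax":0,"ay":0,"az":0,"claw":-0.05},
    {"tx":0,"ty":0,"tz":0,"ax":0,"ay":0,"az":0,"claw":0.2},
    {"tx":0,"ty":0,"tz":0,"ax":0,"ay":0,"az":0,"claw":0.5},
    {"tx":0,"ty":0,"tz":0,"ax":0,"ay":0,"az":0,"claw":0.6},
    {"tx":0,"ty":0,"tz":0,"ax":0,"ay":0,"az":0,"claw":0.6},
    {"tx":0,"ty":0,"tz":10,"ax":0,"ay":0,"az":0,"claw":0.6},
    {"tx":0,"ty":0,"tz":30,"ax":0,"ay":0,"az":0,"claw":0.6},
    {"tx":0,"ty":0,"tz":40,"ax":0,"ay":0,"az":0,"claw":0.6},
    {"tx":0,"ty":35,"tz":10,"ax":0,"ay":0,"az":0,"claw":0.6},
    {"tx":0,"ty":45,"tz":0,"ax":0,"ay":0,"az":0,"claw":0.6},
    {"tx":0,"ty":25,"tz":0,"ax":0,"ay":0,"az":0,"claw":0.6},
    {"tx":0,"ty":0,"tz":0,"ax":0,"ay":0,"az":0,"claw":0.6},
  ],
)

```text
time_s: 23.8
tcp_pos: [0.5537, 0.0999, 0.2056]
eef_rot: [-179.9, 0.0, -91.7]
contact_force: [-0.5, -0.0, -0.0]
gripper_width: 0.0704
```

>>> step_arm(
  increments=[
    {"tx":0,"ty":0,"tz":0,"ax":0,"ay":0,"az":0,"claw":0.6},
    {"tx":0,"ty":0,"tz":0,"ax":0,"ay":0,"az":0,"claw":0.6},
  ],
)

```text
time_s: 24.0
tcp_pos: [0.5534, 0.0967, 0.2049]
eef_rot: [180.0, -0.0, -91.9]
contact_force: [-0.4, 0.0, 0.3]
gripper_width: 0.07
```

Run:
```python
from h import *
c=optics.capture("wrist"); save("w7",c); s=optics.capture("side"); save("s7",s)
W=pts(c); x,y=.5532,-.0085; D=np.hypot(W[...,0]-x,W[...,1]-y)
for n,a,b,z0,z1 in(("collar top",.0115,.0185,.09,.115),("flange",.021,.027,.06,.08),("shaft",0,.009,.1,.12)):
    P=W[(D>a)&(D<b)&(W[...,2]>z0)&(W[...,2]<z1)]
    A=np.c_[P[:,:2]-P[:,:2].mean(0),np.ones(len(P))]; k=np.linalg.lstsq(A,P[:,2],rcond=None)[0]
    print(n,len(P),"z",k[2].round(4),"slope",k[:2].round(3))
P=W[(D<.03)&(W[...,2]>.097)&(W[...,2]<.107)&(D>.011)]; print("collar circ",cv2.minEnclosingCircle(P[:,:2].astype(np.float32)*1000))
P=W[(D<.015)&(W[...,2]>.108)]; print("shaft circ",cv2.minEnclosingCircle(P[:,:2].astype(np.float32)*1000))
u,v=map(int,proj(s,[x,y,.09])); B=cv2.resize(s["image"][v-40:v+40,u-40:u+40],(400,400),interpolation=cv2.INTER_CUBIC)
u,v=map(int,proj(c,[x,y,.09])); v0=max(v-60,0); A=cv2.resize(c["image"][v0:v0+120,u-60:u+60],(400,400),interpolation=cv2.INTER_CUBIC)
cv2.imwrite("pics/v7.png",np.hstack([A,B]))
```

```text
collar top 1729 z 0.1048 slope [-0.008 -0.016]
flange 1436 z 0.0715 slope [-0.001 -0.001]
shaft 744 z 0.111 slope [-0.011 -0.015]
collar circ ((551.7113037109375, -8.137055397033691), 19.055099487304688)
shaft circ ((552.7863159179688, -8.509387016296387), 9.866161346435547)
```

View pics/v7.png

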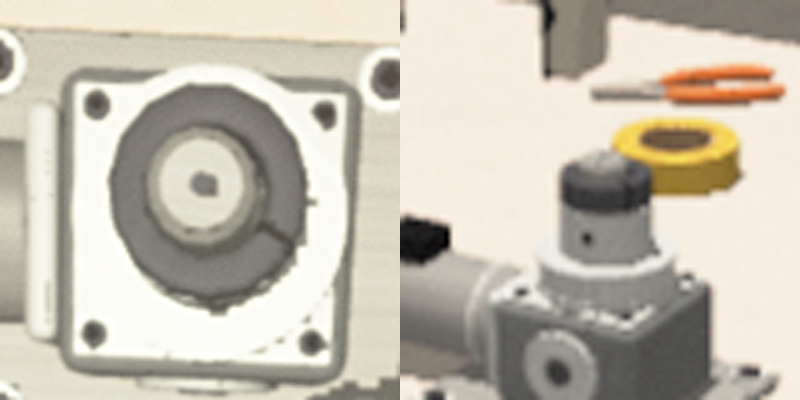

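The collar lies flat on the boss around the shaft, and both views agree with the measured heights. Hand in.

```bash
python3 -c "
from plant import r
print(r.get_state()['contact_force']); print(r.close_job())"
```

```text
[0.01729904 0.71232932 0.10544688]
the job is handed in; nothing more can be done
None
```

The pulley is on the shaft with its keyway over the key and its underside on the shoulder, and the clamp collar lies flat on its boss. I handed the job in at about 24 s; no verdict is reported.

- **Pulley:** it slid over the shaft end, then turned under about 6 N until it dropped over the key at a bearing of about 217°. It reached the shoulder at a commanded stop of about 6 N. The highest force I read at the wrist was about 6 N, sampled at the end of each move.
- **Last checks (wrist camera, which reads the shaft end about 1 mm high):**

| Check | Measured | Expected |
|---|---|---|
| Flange top | 71.5 mm | 70 mm |
| Collar top | 104.8 mm | 104 mm |
| Collar tilt | about 0.02 rad | below 0.1 rad |
| Collar to shaft centre | about 1.1 mm | below 3 mm |

- **Robot and bystanders:** the gripper was clear of everything, with no contact force. I did not measure the bystanders again at the end. My paths stayed clear of them, and the tape roll looked unmoved in the last side view.
- **Disagreements:** the cameras differed by 1–2 mm on positions, which is within their calibration. My first reading of the key's angle from the wrist view (180–200°) was lower than where it actually dropped in.

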